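# Set up the countertop airer

### The arm

A 6-joint arm with a two-finger parallel gripper is mounted at the origin on the work surface. World frame = base frame: x ahead of the robot, y to its left, z up, the work surface at z = 0. Lengths are in m, angles in rad, forces in N, time in s.
With the tool pointing down it reaches from about 0.35 to 0.775 m from the base axis. Payload 5.5 kg.
Tool frame: the origin (TCP) lies at the very end of the fingers, on their centre line; the grasp point (between the pads) lies 19 mm behind it; z points along the fingers, y is the line along which they close (so a half turn about z gives the same grasp; the last joint's range is limited). The gripper opens to 85 mm and grips with 20 to 120 N. Pads are 22 mm wide; open, the fingers measure 114 mm over their backs; the gripper's body (76 mm by 85 mm) begins 54 mm behind the grasp point. The pads swing forward as they close: fully open they stand 13 mm farther back than shut.
Start: joints at [1.006, 0.313, 0.046, 1.304, 0, 1.431], TCP at [0.237, 0.524, 0.193] pointing down, gripper open.
Joint ranges: [-2.76, 2.76], [-0.86, 1.69], [-1.03, 1.26], [-2.2, 2.34], [-1.47, 1.5], [-3.14, 3.14]. Speed limits (rad/s): [2.57, 2.57, 3.14, 3.14, 3.14, 3.14].

### API

Orientations are given as a unit quaternion [w, x, y, z].
In Python, from workcell import env, cams, ticket, spotter gives the robot as it stands.
- The arm moves only by the tool jog_arm, never from a script. Its argument "increments" is a list that holds one entry, the list of rows, each a list of 7 numbers: the shift along the tool's x, y, z in units of 0.25 m (1.0 is 0.25 m), then the turn, a rotation vector about the tool's x, y, z in units of 180 degrees (1.0 is 180 degrees), then the closure in counts, from 0 (fully open) to 255 (shut). A call has 1 to 20 rows; each row shifts and turns the commanded pose from where the row before left it, along the tool's axes as they then stand; what a row does not reach is not made up. A row lasts 1/10 s, in which the tool goes at most 50 mm and 8.59 degrees, less where a joint would pass 70% of its speed; a pose out of reach is approached as far as the arm can. A call with a number of a shift or a turn outside -1 to 1 is refused whole. A call with a gripper value outside its range is refused whole. The fingers move at their own pace and stop on an object; "force" is the grip in N (left out, the last holds). Time passes only in rows, so rows that do not move let the fingers close. It gives the time, the measured TCP pose, the force, the opening and the grip force at its end, in the units of the state.
- env.get_state(): the state, without advancing time (a new reading comes with each control period).
- cams.read_camera(name): name is "scene" or "top"; returns a dict with "pixels" (480x640x3 uint8, red, green, blue), "fx", "fy", "cx", "cy" (pixels), "xyz" and "attitude" of the camera in the world. Camera axes: x right, y down, z forward; pixel columns grow to the right and rows downward; lengths in m; the calibration is good to about 2 mm. A picture is of the moment at which its call begins. There is no depth.
- ticket.hand_in(): hands the job in; it is judged then, once.
Trained networks look in the newest picture that a camera, given by its name, has taken for a name from the list of things; names that differ only in an ending like _2 or _b are one class to them, and where a whole thing is asked for, a point or a joint stands for the part that bears it (a point fixed in the world has none). Each returns a list of dicts, best first, with "conf" (0 to 1); they miss things now and then, are a little off and sometimes report something else, mostly with a low value. They report only what shows in the picture. A call takes as long as a camera call.
- spotter.find_in(target, camera): "uv" ([column, row] in pixels, amid what is visible of it).
- spotter.cut_out(target, camera): "region" (480x640 bool, what is visible of it) and "uv" ([column, row] in pixels, amid what is visible of it).
- spotter.landmark_of(target, camera): "uv" ([column, row] in pixels: a listed point, or the origin of a listed thing).
The state is a dict: "clock": time; "joint_pos": joint angles; "qvel": joint speeds; "tau": joint torques, N m; "tcp_pos": TCP position; "orientation": TCP orientation; "wrist_force": force on the tool from outside, world axes, zero at the start; "ft_torque": the same for the moment, N m; "finger_gap": finger opening in m; "grip_force": force on a finger pad.
Only numpy, scipy, OpenCV 4.12 (cv2) and the standard library are available. Lean on these libraries where they do the work, as an engineer would, in place of code of your own. Each camera call takes 0.05 s, during which the arm holds its last target. There are 200 camera calls.

### The job

Get the small clothes airer on the laundry counter ready: push its sliding end stand fully home against the stop, then turn the stand's slanted clamp knob clockwise as far as it goes to lock it. Then lay the two loose metal bars across the two end stands, one in the front pair of notches and one in the rear pair, lying level and sticking out about equally past both stands; set them down rather than dropping them, and leave the bottle, the jar and the books where they are.

Things in the scene. Friction and masses are not known exactly. Their poses are not given: they have to be found in the camera images.
- rack: the airer's fixed base: wooden board 180 mm (x) by 420 mm (y) by 18 mm with an aluminium track strip down its middle (top 27 mm above the counter). Origin on the counter under the board's centre; x points away from the robot (turned by up to 0.15 rad), y along the track, z up. Fixed end stand at y = -170 mm, sliding end stand at y = 70 mm + the carriage joint
- span_mid (a point): point midway between the end stands when the sliding one is home: rack frame (0, -50, 157) mm, axes as the rack's. 157 mm is the centre height of a bar resting on the stands, so bar centres belong at (-40, -50, 157) and (40, -50, 157) in the rack frame, bars along the rack's y
- carriage (a joint): position of the sliding end stand, m: 0 = fully home against the grey stop block (stands 240 mm apart, centre to centre), grows as it slides outward along the rack's +y, up to 0.10. Slides with about 2 N and stays where left; when clamped it resists sliding
- carriage_top (a point): middle of the sliding stand's top beam, on its upper face 150 mm above the counter; axes as the rack's. Beam 170 mm (x) by 30 mm (y), on two 14 by 24 mm posts at x = -60 and 60 mm, on a foot 50 mm wide in y. On the beam two notches centred at x = -40 (front) and 40 mm (rear), each 24 mm wide in x between 14 mm high lugs
- clamp (a joint): turn of the black clamp knob on the outer (+y) side of the sliding stand's foot, rad: 0 = loose, grows clockwise as seen looking down on the knob's face along its axis, 1.2 = end of travel, locked. It needs up to about 0.3 N m, stiffest near the end, and stays where left. The stand slides freely only below about 0.7
- knob_grip (a point): grip point of the clamp knob on its axis, 83 mm above the counter. z is that axis, up and leaning 35 degrees from vertical outward (rack +y). The grip is a bar 14 mm thick, 42 mm long, 37 mm proud of a disc 44 mm across, ending 11 mm above this point along z. Axes turn with the knob: the bar's length lies +0.6 rad about z from this y, so at joint value 0.6 it lies in the rack's y-z plane
- stand_top (a point): the same point on the fixed end stand, which is identical apart from having no knob; axes as the rack's
- bar1_mid (a point): centre of a loose square aluminium bar, 300 by 14 by 14 mm, about 80 g, lying flat on the counter; x is its length
- bar2_mid (a point): centre of the second, identical bar; x is its length
- detergent: bystander: white bottle 80 mm across, 210 mm tall; origin at its underside
- jar: bystander: glass jar 66 mm across, 90 mm tall; origin at its underside
- books: bystander: stack of three books 140 by 200 by 60 mm; origin at its underside

How it is judged:
On the way, in this order (a step that is already met when the one before it is completed fails the run):
1. the sliding stand is fully home (within 6 mm of its stop), the clamp still loose (value of joint carriage below 0.006 m and value of joint clamp below 0.9 rad), for 0.1 s.
2. the clamp knob is turned to its end (past 1.0 of 1.2 rad) with the stand still home (value of joint carriage below 0.006 m and value of joint clamp above 1 rad), for 0.2 s.
3. a first bar rests, released, across both stands in the front or the rear notches (((x of bar1_mid in the frame of rack between -0.051 and -0.029 m and y of bar1_mid in the frame of span_mid between -0.025 and 0.025 m and height (world z) of bar1_mid between 0.153 and 0.161 m and angle between the x axis of bar1_mid and the y axis of rack, either way round below 0.07 rad and contact force between the fingers and bar1 below 0.1 N and linear speed of bar1 below 0.03 m/s) or (x of bar1_mid in the frame of rack between 0.029 and 0.051 m and y of bar1_mid in the frame of span_mid between -0.025 and 0.025 m and height (world z) of bar1_mid between 0.153 and 0.161 m and angle between the x axis of bar1_mid and the y axis of rack, either way round below 0.07 rad and contact force between the fingers and bar1 below 0.1 N and linear speed of bar1 below 0.03 m/s) or (x of bar2_mid in the frame of rack between -0.051 and -0.029 m and y of bar2_mid in the frame of span_mid between -0.025 and 0.025 m and height (world z) of bar2_mid between 0.153 and 0.161 m and angle between the x axis of bar2_mid and the y axis of rack, either way round below 0.07 rad and contact force between the fingers and bar2 below 0.1 N and linear speed of bar2 below 0.03 m/s) or (x of bar2_mid in the frame of rack between 0.029 and 0.051 m and y of bar2_mid in the frame of span_mid between -0.025 and 0.025 m and height (world z) of bar2_mid between 0.153 and 0.161 m and angle between the x axis of bar2_mid and the y axis of rack, either way round below 0.07 rad and contact force between the fingers and bar2 below 0.1 N and linear speed of bar2 below 0.03 m/s))), for 0.2 s.
4. the second bar rests, released, across both stands in the other notches ((((x of bar1_mid in the frame of rack between -0.051 and -0.029 m and y of bar1_mid in the frame of span_mid between -0.025 and 0.025 m and height (world z) of bar1_mid between 0.153 and 0.161 m and angle between the x axis of bar1_mid and the y axis of rack, either way round below 0.07 rad and contact force between the fingers and bar1 below 0.1 N and linear speed of bar1 below 0.03 m/s) and (x of bar2_mid in the frame of rack between 0.029 and 0.051 m and y of bar2_mid in the frame of span_mid between -0.025 and 0.025 m and height (world z) of bar2_mid between 0.153 and 0.161 m and angle between the x axis of bar2_mid and the y axis of rack, either way round below 0.07 rad and contact force between the fingers and bar2 below 0.1 N and linear speed of bar2 below 0.03 m/s)) or ((x of bar1_mid in the frame of rack between 0.029 and 0.051 m and y of bar1_mid in the frame of span_mid between -0.025 and 0.025 m and height (world z) of bar1_mid between 0.153 and 0.161 m and angle between the x axis of bar1_mid and the y axis of rack, either way round below 0.07 rad and contact force between the fingers and bar1 below 0.1 N and linear speed of bar1 below 0.03 m/s) and (x of bar2_mid in the frame of rack between -0.051 and -0.029 m and y of bar2_mid in the frame of span_mid between -0.025 and 0.025 m and height (world z) of bar2_mid between 0.153 and 0.161 m and angle between the x axis of bar2_mid and the y axis of rack, either way round below 0.07 rad and contact force between the fingers and bar2 below 0.1 N and linear speed of bar2 below 0.03 m/s)))), for 0.2 s.
At the end, for the whole second after the job is handed in: sliding stand within 6 mm of its stop and clamp knob past 1.0 rad; one bar in the front and one in the rear notches, each released, at rest, its centre within 11 mm of the notch line, within 25 mm of midway between the stands and within 4 mm of resting height, parallel to the track within 0.07 rad (all of step 2 and (((x of bar1_mid in the frame of rack between -0.051 and -0.029 m and y of bar1_mid in the frame of span_mid between -0.025 and 0.025 m and height (world z) of bar1_mid between 0.153 and 0.161 m and angle between the x axis of bar1_mid and the y axis of rack, either way round below 0.07 rad and contact force between the fingers and bar1 below 0.1 N and linear speed of bar1 below 0.03 m/s) and (x of bar2_mid in the frame of rack between 0.029 and 0.051 m and y of bar2_mid in the frame of span_mid between -0.025 and 0.025 m and height (world z) of bar2_mid between 0.153 and 0.161 m and angle between the x axis of bar2_mid and the y axis of rack, either way round below 0.07 rad and contact force between the fingers and bar2 below 0.1 N and linear speed of bar2 below 0.03 m/s)) or ((x of bar1_mid in the frame of rack between 0.029 and 0.051 m and y of bar1_mid in the frame of span_mid between -0.025 and 0.025 m and height (world z) of bar1_mid between 0.153 and 0.161 m and angle between the x axis of bar1_mid and the y axis of rack, either way round below 0.07 rad and contact force between the fingers and bar1 below 0.1 N and linear speed of bar1 below 0.03 m/s) and (x of bar2_mid in the frame of rack between -0.051 and -0.029 m and y of bar2_mid in the frame of span_mid between -0.025 and 0.025 m and height (world z) of bar2_mid between 0.153 and 0.161 m and angle between the x axis of bar2_mid and the y axis of rack, either way round below 0.07 rad and contact force between the fingers and bar2 below 0.1 N and linear speed of bar2 below 0.03 m/s)))); the robot touches nothing.
It fails at once if a bar is dropped: it moves faster than 0.7 m/s with no finger touching it ((linear speed of bar1 above 0.7 m/s and contact force between the fingers and bar1 below 0.01 N) or (linear speed of bar2 above 0.7 m/s and contact force between the fingers and bar2 below 0.01 N)).
It fails at once if the bottle, the jar or the books are shifted by more than 30 mm (distance of any of detergent, jar, books from where it was at the start of the episode above 0.03 m).
It also fails if it takes over 67 s, if anything falls off the work surface, if the arm or the gripper's body presses on something with over 40 N, if the wrist force passes 120 N, or if a joint passes its speed limit or range.

## Working session

There is one attempt and no reset: what is moved stays moved. The work goes in short steps, Python scripts to look and compute and a tool call to move; the robot and the scene stay as the last step left them, time stands still between calls to the robot, and variables do not carry over. Pictures are saved under pics/ and viewed, at most 10 in all, crops included, and the job is handed in when it is done.

Besides the shell and the picture viewer there is one more tool, called after "Call:" as a command line: name --argument value ..., lists and objects as JSON in quotes. jog_arm: Moves the arm, as the interface text tells. Shifts and turns lie within -1 to 1; 1 stands for 0.25 m of shift or 180 degrees of turn. Its arguments: {"type":"object","properties":{"increments":{"type":"array"},"force":{"type":"number"}},"required":["increments"]}

```bash
mkdir -p pics; ls
cat > h.py <<'E'
import numpy as np, cv2
from scipy.spatial.transform import Rotation as R
from workcell import env, cams, ticket, spotter
def shot(name, fn=None):
    im=cams.read_camera(name)
    if fn: cv2.imwrite('pics/'+fn, im['pixels'][:,:,::-1])
    return im
def rot(q): return R.from_quat([q[1],q[2],q[3],q[0]])
def camR(im):
    a=np.array(im['attitude'],float)
    return a if a.shape==(3,3) else rot(a).as_matrix()
def ray(im,uv):
    d=camR(im)@np.array([(uv[0]-im['cx'])/im['fx'],(uv[1]-im['cy'])/im['fy'],1])
    return np.array(im['xyz']),d
def at_z(im,uv,z):
    o,d=ray(im,uv); return o+d*(z-o[2])/d[2]
def proj(im,p):
    c=camR(im).T@(np.array(p)-np.array(im['xyz'])); return np.array([im['fx']*c[0]/c[2]+im['cx'],im['fy']*c[1]/c[2]+im['cy']])
E
python3 - <<'E'
from h import *
np.set_printoptions(precision=4,suppress=True)
S=env.get_state(); print(S)
for c in ['scene','top']:
    im=shot(c,c+'0.png'); print(c,im['xyz'],im['attitude'],im['fx'],im['cx'],im['cy'])
    for t,z in [('rack',0),('carriage_top',.15),('stand_top',.15),('knob_grip',.083),('bar1_mid',.007),('bar2_mid',.007),('detergent',0),('jar',0),('books',0)]:
        for r in spotter.landmark_of(t,c)[:3]: print(t,np.round(r['uv'],1),round(r['conf'],2),at_z(im,r['uv'],z))
E
```

```text
pics
{'clock': 0.0, 'joint_pos': array([1.0064, 0.314 , 0.045 , 1.3036, 0.    , 1.4312]), 'qvel': array([ 0.0016,  0.0005, -0.0007,  0.0022,  0.0014, -0.0006]), 'tau': array([ -0.0008, -48.0624,  29.8533,   0.0195,  -0.0002,  -0.    ]), 'tcp_pos': array([0.2367, 0.5234, 0.1923]), 'orientation': array([-0.0003,  0.2108,  0.9775, -0.0009]), 'wrist_force': array([-0.435 , -0.7788, -0.7869]), 'ft_torque': array([0.0375, 0.0039, 0.0006]), 'grip_force': 0.0, 'finger_gap': 0.08569280654727118}
scene [1.0044 0.747  0.9781] [-0.104   0.254   0.894  -0.3541] 530.5545897122045 319.9218975359448 230.71665644754123
rack [305.5 273.6] 0.61 [0.6148 0.0669 0.    ]
rack [262.2 147.5] 0.29 [ 0.4795 -0.4115  0.    ]
carriage_top [337.  276.7] 0.81 [0.6253 0.2106 0.15  ]
carriage_top [347.7 313.7] 0.4 [0.6563 0.2948 0.15  ]
stand_top [276.2 180. ] 0.65 [ 0.5892 -0.1069  0.15  ]
knob_grip [345.5 313.8] 0.55 [0.6321 0.2561 0.083 ]
bar1_mid [278.3 175.8] 0.71 [ 0.504  -0.2669  0.007 ]
bar2_mid [264.4 147.2] 0.88 [ 0.477  -0.4011  0.007 ]
detergent [204.8 206.5] 0.67 [ 0.7255 -0.267   0.    ]
jar [370.9 215. ] 0.79 [ 0.3695 -0.0115 -0.    ]
books [436.4 432.1] 0.98 [0.6001 0.5199 0.    ]
top [0.3395 0.0607 1.1827] [-0.0718  0.7196 -0.6871  0.0706] 463.20770146677756 323.83001945200016 241.22440665830266
rack [330.2 232.6] 0.63 [0.6051 0.0527 0.    ]
carriage_top [263.8 210.9] 0.66 [0.6155 0.2088 0.15  ]
carriage_top [330.6 232.7] 0.66 [0.5712 0.0528 0.15  ]
carriage_top [146.4 224.5] 0.57 [0.5708 0.4749 0.15  ]
stand_top [403.  231.6] 0.83 [ 0.5815 -0.1125  0.15  ]
knob_grip [246.8 208.9] 0.7 [0.6365 0.2605 0.083 ]
bar1_mid [454.2 273.2] 0.86 [ 0.512  -0.2686  0.007 ]
bar1_mid [332.5 232. ] 0.2 [0.6054 0.0468 0.007 ]
bar2_mid [501.9 288.8] 0.85 [ 0.4777 -0.3893  0.007 ]
jar [349.  326.2] 0.67 [ 0.3666 -0.0049  0.    ]
jar [499.7 289.6] 0.31 [ 0.4762 -0.3863  0.    ]
books [147.5 220.9] 0.63 [0.6142 0.5334 0.    ]
```

View pics/scene0.png

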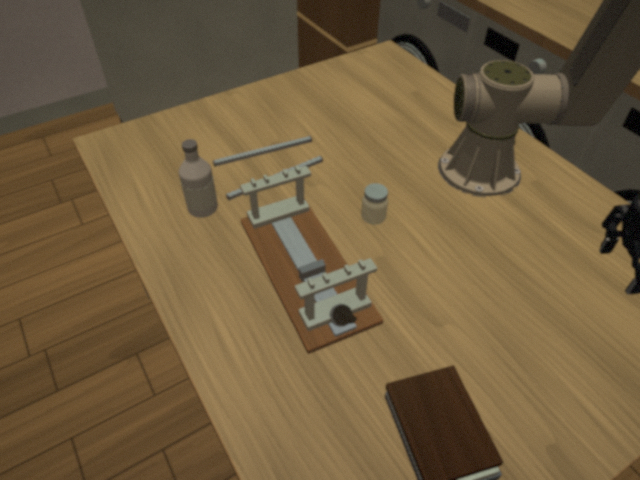

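View pics/top0.png

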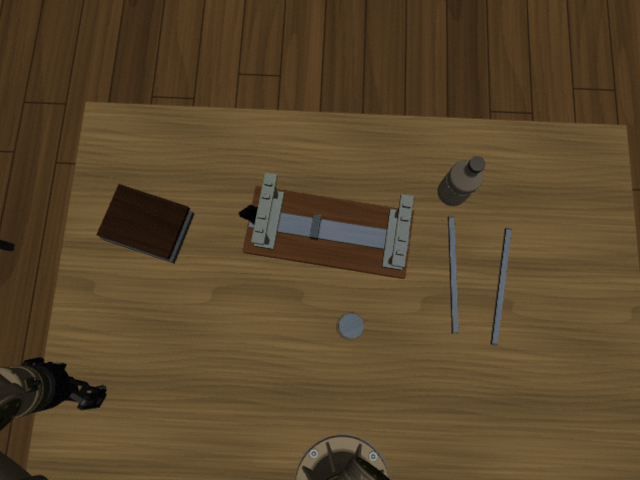

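The scene camera shows the rack in the middle, with its sliding stand and black knob at (343,315). The bottle is at (200,185) and the jar at (374,203). The two bars lie beyond the fixed stand, around (275,175) and (263,150). In the top view the bars run nearly along world x at columns ~454 and ~501, and the landmarks fall on the right parts. The stands come out 323 mm apart, so the carriage is at about 0.083. Rack yaw is about -0.105.

```bash
cat >> h.py <<'E'
def tool(zdir,ydir):
    z=np.array(zdir,float);z/=np.linalg.norm(z); y=np.array(ydir,float); y-=z*(y@z); y/=np.linalg.norm(y)
    return np.column_stack([np.cross(y,z),y,z])
def down(a): return tool([0,0,-1],[np.cos(a),np.sin(a),0])
def plan(p,M,n,start=None):
    """constant row of tool increments repeated n times from start (or the state) to (p,M), and a last correction"""
    if start is None:
        S=env.get_state(); start=(S['tcp_pos'],rot(S['orientation']).as_matrix())
    p0,M0=start; w=R.from_matrix(M0.T@M).as_rotvec()/n
    W=np.round(w/np.pi,3); E=R.from_rotvec(W*np.pi).as_matrix()
    def go(d):
        q=np.array(p0,float);K=M0.copy()
        for _ in range(n): q=q+K@d; K=K@E
        return q,K
    A=sum(M0@np.linalg.matrix_power(E,k) for k in range(n))
    D=np.round(np.linalg.solve(A,np.array(p)-p0)/.25,3); q,K=go(D*.25)
    L=np.r_[K.T@(np.array(p)-q)/.25, R.from_matrix(K.T@M).as_rotvec()/np.pi]
    print(n,'x',np.r_[D,W].tolist(),'| mm',np.round(np.linalg.norm(D)*250,1),'deg',np.round(np.linalg.norm(W)*180,1),'| last',np.round(L,3).tolist())
    q=q+K@(L[:3].round(3)*.25); return q,K@R.from_rotvec(L[3:].round(3)*np.pi).as_matrix()
E
python3 - <<'E'
from h import *
a=np.pi/2-.107
s=plan([.6195,.209,.24],down(a),14)
s=plan([.6195,.209,.158],down(a),4,s)
im=cams.read_camera('top')
for t in ['bar1_mid','bar2_mid']:
    r=spotter.cut_out(t,'top')
    for q in r[:2]:
        m=q['region'].astype(np.uint8); c=cv2.minAreaRect(np.argwhere(m)[:,::-1].astype(np.float32))
        b=cv2.boxPoints(c); e=sorted([(np.linalg.norm(b[i]-b[(i+1)%4]),i) for i in range(4)])[:2]
        E=[at_z(im,(b[i]+b[(i+1)%4])/2,.012) for _,i in e]; d=E[0]-E[1]
        print(t,round(q['conf'],2),m.sum(),c[1],np.round((E[0]+E[1])/2,4),np.linalg.norm(d),np.arctan2(d[1],d[0]))
E
```

```text
14 x [-0.131, -0.056, -0.013, 0.0, 0.0, -0.007] | mm 35.8 deg 1.3 | last [0.007, -0.002, -0.005, 0.0, 0.0, -0.003]
4 x [0.0, -0.0, 0.082, 0.0, 0.0, -0.0] | mm 20.5 deg 0.0 | last [0.0, -0.0, -0.0, 0.0, 0.0, -0.0]
bar1_mid 0.8 861 (117.14302825927734, 9.917468070983887) [ 0.5115 -0.2608  0.012 ] 0.29985619950240805 0.028069760767596562
bar2_mid 0.88 865 (8.434361457824707, 117.33686065673828) [ 0.4852 -0.3833  0.012 ] 0.3010106261786329 -0.15281144492573415
```

Call:
jog_arm --increments '[[[-0.131, -0.056, -0.013, 0, 0, -0.007, 0], [-0.131, -0.056, -0.013, 0, 0, -0.007, 0], [-0.131, -0.056, -0.013, 0, 0, -0.007, 0], [-0.131, -0.056, -0.013, 0, 0, -0.007, 0], [-0.131, -0.056, -0.013, 0, 0, -0.007, 0], [-0.131, -0.056, -0.013, 0, 0, -0.007, 0], [-0.131, -0.056, -0.013, 0, 0, -0.007, 0], [-0.131, -0.056, -0.013, 0, 0, -0.007, 0], [-0.131, -0.056, -0.013, 0, 0, -0.007, 0], [-0.131, -0.056, -0.013, 0, 0, -0.007, 0], [-0.131, -0.056, -0.013, 0, 0, -0.007, 0], [-0.131, -0.056, -0.013, 0, 0, -0.007, 0], [-0.131, -0.056, -0.013, 0, 0, -0.007, 0], [-0.131, -0.056, -0.013, 0, 0, -0.007, 0], [0.007, -0.002, -0.005, 0, 0, -0.003, 0]]]'

```text
clock: 2.65
tcp_pos: [0.6232, 0.2061, 0.2385]
orientation: [0.0, 0.056, 0.998, -0.0]
wrist_force: [1.3, -0.2, -0.4]
finger_gap: 0.0856
grip_force: 0.0
```

Run:
```python
from h import *
S=env.get_state(); print(S['clock'],S['tcp_pos'],S['joint_pos'])
im=shot('scene'); c=im['pixels'][150:420,180:500,::-1]
cv2.imwrite('pics/s1.png',cv2.resize(c,None,fx=2.2,fy=2.2,interpolation=cv2.INTER_CUBIC))
print(proj(im,S['tcp_pos']),proj(im,[.6195,.209,.15]))
print([ (r['uv'],r['conf']) for r in spotter.landmark_of('carriage_top','scene')])
```

```text
2.65 [0.62318688 0.20610286 0.2385184 ] [ 1.97698632e-01  4.78575812e-01  4.01420494e-01  1.49325516e+00
 -9.28114130e-04  3.08957105e-01]
[338.02535396 245.08990314] [339.00074472 274.93730438]
[([338.2, 276.2], 0.56), ([306.6, 272.5], 0.39)]
```

View pics/s1.png

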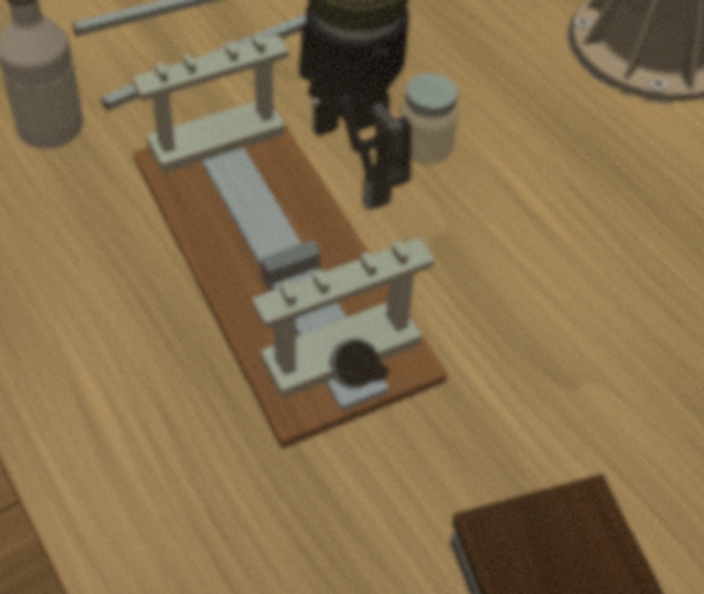

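The gripper hangs over the sliding stand, with its fingers straddling the beam direction around (339,226). The beam matches its predicted pixel. I'll descend and grasp the beam.

Call:
jog_arm --increments '[[[0, 0, 0.087, 0, 0, 0, 0], [0, 0, 0.087, 0, 0, 0, 0], [0, 0, 0.087, 0, 0, 0, 0], [0, 0, 0.087, 0, 0, 0, 0], [0, 0, 0.087, 0, 0, 0, 0], [0, 0, 0, 0, 0, 0, 0], [0, 0, 0, 0, 0, 0, 255], [0, 0, 0, 0, 0, 0, 255], [0, 0, 0, 0, 0, 0, 255], [0, 0, 0, 0, 0, 0, 255], [0, 0, 0, 0, 0, 0, 255], [0, 0, 0, 0, 0, 0, 255], [0, 0, 0, 0, 0, 0, 255]]]' --force 30

```text
clock: 4.05
tcp_pos: [0.6196, 0.209, 0.1313]
orientation: [0.0, 0.054, 0.999, 0.0]
wrist_force: [0.1, -0.0, -0.0]
finger_gap: 0.0001
grip_force: 0.0
```

Run:
```python
from h import *
S=env.get_state(); print(S['tcp_pos'],S['finger_gap'],S['grip_force'])
im=shot('scene'); c=im['pixels'][200:360,240:440,::-1]
t=shot('top'); d=t['pixels'][140:300,200:400,::-1]
cv2.imwrite('pics/s2.png',cv2.resize(np.hstack([c,d]),None,fx=2,fy=2,interpolation=cv2.INTER_CUBIC))
print(proj(im,S['tcp_pos']),proj(t,S['tcp_pos']))
```

```text
[0.6196298  0.20903384 0.13126972] 6.635338758071113e-05 0.0
[338.65685644 280.78777987] [264.82374159 211.31158018]
```

View pics/s2.png

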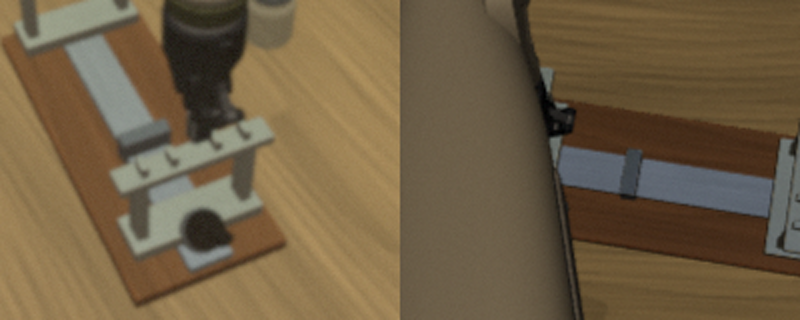

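Run:
```python
from h import *
S=env.get_state(); im=cams.read_camera('scene'); t=cams.read_camera('top'); T=S['tcp_pos']
r=np.array([.107,.994,0])
for n,p in [('tcp',T),('+50z',T+[0,0,.05]),('+150z',T+[0,0,.15]),('-30y+20z',T-.03*r+[0,0,.02]),('-45y+20',T-.045*r+[0,0,.02])]: print(n,proj(im,p),(proj(im,p)-[240,200])*2,proj(t,p),(proj(t,p)-[200,140])*2+[400,0])
P=np.array([.6232,.2061,.2385])
for k in (-.05,.05): print('open tip',proj(im,P+k*r+[0,0,.013]),(proj(im,P+k*r+[0,0,.013])-[180,150])*2.2)
for q in ['scene','top']:
  for n in ['carriage_top','knob_grip','stand_top']: print(q,n,[(x['uv'],x['conf']) for x in spotter.landmark_of(n,q)])
```

```text
tcp [338.66720032 280.8058025 ] [197.33440065 161.611605  ] [264.83424526 211.33916143] [529.66849052 142.67832285]
+50z [339.48231668 264.95036189] [198.96463337 129.90072378] [262.11779894 205.45893782] [524.23559787 130.91787565]
+150z [341.29786167 229.63483262] [202.59572333  59.26966524] [255.83576672 191.86037937] [511.67153344 103.72075874]
-30y+20z [332.22524905 264.09236237] [184.4504981  128.18472475] [276.60141055 210.9807657 ] [553.2028211 141.9615314]
-45y+20 [328.93120679 258.97559532] [177.86241358 117.95119064] [283.02080613 211.94636115] [566.04161227 143.89272231]
open tip [326.31816111 222.91163619] [321.89995444 160.40559962]
open tip [350.9235497  259.05948509] [376.03180933 239.93086719]
scene carriage_top [([335.9, 276.5], 0.79)]
scene knob_grip [([345.4, 313.1], 0.81)]
scene stand_top [([277.6, 176.9], 0.85)]
top carriage_top [([263.5, 208.3], 0.51)]
top knob_grip [([404.7, 229.3], 0.58)]
top stand_top [([404.9, 228.4], 0.62)]
```

Run:
```python
from h import *
im=cams.read_camera('scene'); t=cams.read_camera('top')
T=np.array([.2367,.5234,.1923]); y=np.array([.412,.911,0])
for z in (0,.013,.05): print(z,[ (proj(t,T+k*y+[0,0,z]).round(0),proj(im,T+k*y+[0,0,z]).round(0)) for k in(-.05,0,.05)])
a=cv2.imread('pics/scene0.png')[190:310,520:640]; b=cv2.imread('pics/top0.png')[340:460,0:120]; c=im['pixels'][220:340,280:400,::-1]
f=lambda q:cv2.convertScaleAbs(cv2.resize(q,None,fx=2.2,fy=2.2,interpolation=cv2.INTER_CUBIC),alpha=1.6,beta=20)
cv2.imwrite('pics/s3.png',np.hstack([f(a),f(b),f(c)]))
```

```text
0 [(array([116., 388.]), array([593., 268.])), (array([ 95., 376.]), array([606., 289.])), (array([ 75., 365.]), array([620., 311.]))]
0.013 [(array([113., 389.]), array([595., 264.])), (array([ 92., 377.]), array([609., 285.])), (array([ 71., 365.]), array([623., 307.]))]
0.05 [(array([105., 391.]), array([603., 251.])), (array([ 83., 379.]), array([617., 272.])), (array([ 61., 367.]), array([632., 295.]))]
```

View pics/s3.png

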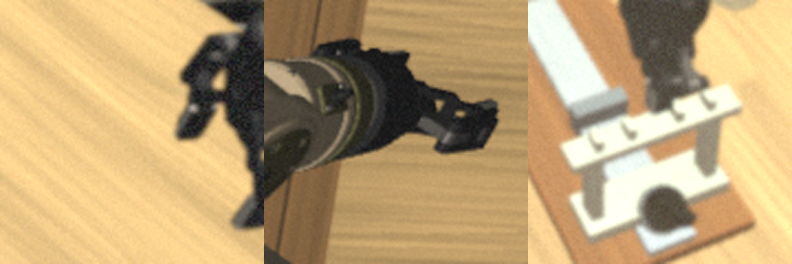

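The finger ends show about 38 mm higher than the reported TCP, in both cameras and both at the start and now. That would put the closed fingers above the beam, which explains the empty grip. I'll check this with a slow touch on the beam top.

Call:
jog_arm --increments '[[[0, 0, 0.02, 0, 0, 0, 255], [0, 0, 0.02, 0, 0, 0, 255], [0, 0, 0.008, 0, 0, 0, 255], [0, 0, 0, 0, 0, 0, 255]]]'

```text
clock: 5.05
tcp_pos: [0.6191, 0.209, 0.1184]
orientation: [-0.001, 0.054, 0.999, -0.0]
wrist_force: [-0.5, -0.4, -0.5]
finger_gap: -0.0002
grip_force: 0.0
```

Call:
jog_arm --increments '[[[0, 0, 0.008, 0, 0, 0, 255], [0, 0, 0.008, 0, 0, 0, 255], [0, 0, 0, 0, 0, 0, 255]]]'

```text
clock: 5.35
tcp_pos: [0.6194, 0.2091, 0.1149]
orientation: [-0.0, 0.054, 0.999, 0.0]
wrist_force: [0.5, 0.2, 0.3]
finger_gap: -0.0003
grip_force: 0.0
```

Call:
jog_arm --increments '[[[0, 0, 0.008, 0, 0, 0, 255], [0, 0, 0.008, 0, 0, 0, 255], [0, 0, 0, 0, 0, 0, 255]]]'

```text
clock: 5.65
tcp_pos: [0.6198, 0.2091, 0.112]
orientation: [0.001, 0.054, 0.999, 0.0]
wrist_force: [-1.2, 0.3, 4.1]
finger_gap: -0.0
grip_force: 1.9
```

Call:
jog_arm --increments '[[[0, 0, 0.008, 0, 0, 0, 255], [0, 0, 0.008, 0, 0, 0, 255], [0, 0, 0, 0, 0, 0, 255]]]'

```text
clock: 5.95
tcp_pos: [0.6201, 0.2097, 0.1119]
orientation: [0.002, 0.053, 0.999, 0.001]
wrist_force: [-7.8, -0.6, 21.3]
finger_gap: 0.0003
grip_force: 10.7
```

Touch confirms it: contact with the 150 mm beam top comes at a reported z of about 0.112. So the real fingertips sit 38 mm behind the reported TCP, and I'll use that offset from here on. Now I'll raise, open, straddle the beam and grasp.

Call:
jog_arm --increments '[[[0, 0, -0.08, 0, 0, 0, 0], [0, 0, -0.08, 0, 0, 0, 0], [0, 0, -0.04, 0, 0, 0, 0], [0, 0, 0, 0, 0, 0, 0], [0, 0, 0, 0, 0, 0, 0], [0, 0, 0, 0, 0, 0, 0], [0, 0, 0.06, 0, 0, 0, 0], [0, 0, 0.08, 0, 0, 0, 0], [0, 0, 0.08, 0, 0, 0, 0], [0, 0, 0.06, 0, 0, 0, 0], [0, 0, 0, 0, 0, 0, 0], [0, 0, 0, 0, 0, 0, 255], [0, 0, 0, 0, 0, 0, 255], [0, 0, 0, 0, 0, 0, 255], [0, 0, 0, 0, 0, 0, 255], [0, 0, 0, 0, 0, 0, 255], [0, 0, 0, 0, 0, 0, 255]]]' --force 30

```text
clock: 7.65
tcp_pos: [0.6203, 0.2094, 0.0884]
orientation: [0.001, 0.054, 0.999, 0.001]
wrist_force: [-0.5, 1.1, 5.6]
finger_gap: 0.0291
grip_force: 31.3
```

Call:
jog_arm --increments '[[[0, -0.03, 0, 0, 0, 0, 255], [0, -0.06, 0, 0, 0, 0, 255], [0, -0.06, 0, 0, 0, 0, 255], [0, -0.06, 0, 0, 0, 0, 255], [0, -0.06, 0, 0, 0, 0, 255], [0, -0.02, 0, 0, 0, 0, 255], [0, 0, 0, 0, 0, 0, 255]]]'

```text
clock: 8.35
tcp_pos: [0.6116, 0.1357, 0.0884]
orientation: [0.0, 0.054, 0.999, -0.0]
wrist_force: [-2.3, -1.8, 7.2]
finger_gap: 0.0295
grip_force: 31.6
```

Call:
jog_arm --increments '[[[0, -0.012, 0, 0, 0, 0, 255], [0, -0.012, 0, 0, 0, 0, 255], [0, 0, 0, 0, 0, 0, 255]]]'

```text
clock: 8.65
tcp_pos: [0.611, 0.1308, 0.0884]
orientation: [0.0, 0.054, 0.999, 0.0]
wrist_force: [-2.8, 0.7, 7.0]
finger_gap: 0.0297
grip_force: 31.6
```

Call:
jog_arm --increments '[[[0, -0.012, 0, 0, 0, 0, 255], [0, -0.012, 0, 0, 0, 0, 255], [0, 0, 0, 0, 0, 0, 255]]]'

```text
clock: 8.95
tcp_pos: [0.6107, 0.1279, 0.0884]
orientation: [0.001, 0.053, 0.999, 0.003]
wrist_force: [-0.8, 10.5, 6.3]
finger_gap: 0.0293
grip_force: 31.6
```

Call:
jog_arm --increments '[[[0, -0.006, 0, 0, 0, 0, 255], [0, 0, 0, 0, 0, 0, 255], [0, 0.006, 0, 0, 0, 0, 0], [0, 0, 0, 0, 0, 0, 0], [0, 0, 0, 0, 0, 0, 0], [0, 0, 0, 0, 0, 0, 0], [0, 0, -0.1, 0, 0, 0, 0], [0, 0, -0.16, 0, 0, 0, 0], [0, 0, -0.16, 0, 0, 0, 0], [0, 0, -0.16, 0, 0, 0, 0], [0.055, 0.135, 0, 0, 0, 0, 0], [0.055, 0.135, 0, 0, 0, 0, 0], [0.055, 0.135, 0, 0, 0, 0, 0], [0.055, 0.135, 0, 0, 0, 0, 0], [0.055, 0.135, 0, 0, 0, 0, 0], [0.055, 0.135, 0, 0, 0, 0, 0], [0.055, 0.135, 0, 0, 0, 0, 0], [0.055, 0.135, 0, 0, 0, 0, 0]]]'

```text
clock: 10.75
tcp_pos: [0.5298, 0.4062, 0.2321]
orientation: [0.0, 0.054, 0.999, -0.0]
wrist_force: [1.0, 0.2, 0.3]
finger_gap: 0.085
grip_force: 0.0
```

Run:
```python
from h import *
S=env.get_state(); print(S['clock'],S['tcp_pos'],S['joint_pos'])
im=shot('scene','sc1.png')
L={}
for t in ['carriage_top','knob_grip','stand_top','rack']:
    for q in spotter.landmark_of(t,'scene')[:1]: L['scene',t]=q['uv']; print(t,q['uv'],q['conf'],at_z(im,q['uv'],{'k':.083,'r':0}.get(t[0],.15)))
tp=shot('top','tp1.png')
for t in ['carriage_top','knob_grip','stand_top','rack']:
    for q in spotter.landmark_of(t,'top')[:1]: L['top',t]=q['uv']; print(t,q['uv'],q['conf'],at_z(tp,q['uv'],{'k':.083,'r':0}.get(t[0],.15)))
a=cv2.resize(tp['pixels'][170:290,235:425,::-1],None,fx=3.5,fy=3.5,interpolation=cv2.INTER_CUBIC)
b=cv2.resize(im['pixels'][160:350,230:400,::-1],None,fx=3,fy=3,interpolation=cv2.INTER_CUBIC)
cv2.imwrite('pics/tp1z.png',a); cv2.imwrite('pics/sc1z.png',b)
```

```text
10.75 [0.5297969  0.40623077 0.23208568] [ 5.34165460e-01  5.03738819e-01  4.25906941e-01  1.49307042e+00
 -2.70292065e-04  6.42232765e-01]
carriage_top [319.2, 246.6] 0.92 [0.61335816 0.12434101 0.15      ]
knob_grip [328.0, 285.8] 0.56 [0.62420899 0.17775433 0.083     ]
stand_top [276.6, 174.1] 0.62 [ 0.57816193 -0.12509515  0.15      ]
rack [303.0, 270.5] 0.68 [0.61502654 0.0557338  0.        ]
carriage_top [300.8, 213.6] 0.94 [0.61306864 0.12326057 0.15      ]
knob_grip [282.6, 218.3] 0.73 [0.6168698  0.17114141 0.083     ]
stand_top [405.3, 227.6] 0.7 [ 0.59115687 -0.11765897  0.15      ]
rack [329.8, 232.7] 0.68 [0.60479183 0.0536928  0.        ]
```

View pics/tp1z.png

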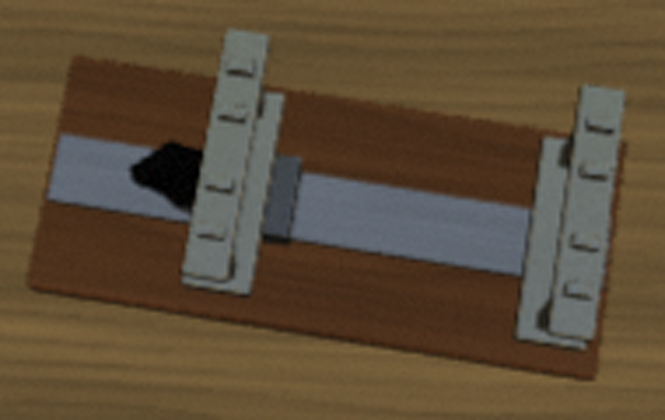

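View pics/sc1z.png

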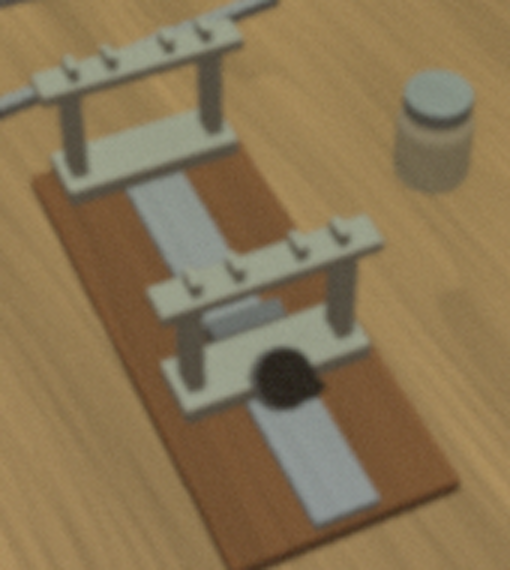

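The stand now touches the grey stop at top-zoom (283,200), and both beams and the board corners are clear. I'll fit the rack pose to the corners I read.

```bash
cat > fit.py <<'E'
from h import *
from scipy.optimize import least_squares
im=cams.read_camera('scene'); tp=cams.read_camera('top')
T=[((90,210,18),(75,57)),((-90,210,18),(29,286)),((-90,-210,18),(597,375)),((90,-210,18),(625,143)),
((85,85,150),(227,30)),((85,55,150),(270,33)),((-85,85,150),(184,274)),((-85,55,150),(231,279)),
((85,-155,150),(582,86)),((85,-185,150),(625,90)),((-85,-155,150),(550,332)),((-85,-185,150),(593,338))]
C=[((85,55,150),(147,292)),((-85,55,150),(372,217)),((-85,85,150),(383,232)),((-90,210,18),(460,483)),((90,-210,18),(35,182)),((85,-185,150),(33,78)),((-85,-185,150),(230,20)),((-85,-155,150),(242,32))]
ob=[(tp,np.array(p)/1e3,np.array(u)/3.5+[235,170]) for p,u in T]+[(im,np.array(p)/1e3,np.array(u)/3+[230,160]) for p,u in C]
def W(v,p): c,s=np.cos(v[2]),np.sin(v[2]); return np.array([v[0]+c*p[0]-s*p[1],v[1]+s*p[0]+c*p[1],p[2]])
def res(v,o=ob): return np.ravel([proj(k,W(v,p))-u for k,p,u in o])
for o in (ob,ob[:12],ob[12:]):
    f=least_squares(res,[.6,.055,-.107],args=(o,),loss='soft_l1'); print(f.x.round(4),np.abs(res(f.x,o)).mean().round(2))
    print(res(f.x,o).reshape(-1,2).round(1).tolist())
E
python3 fit.py
```

```text
[ 0.6057  0.0563 -0.1154] 0.93
[[-0.9, -1.0], [-1.2, 0.1], [-0.2, 1.0], [0.4, -0.6], [-0.3, -1.0], [0.1, 0.1], [-0.8, -0.3], [-1.2, 0.4], [-0.0, -1.1], [0.5, -0.2], [-0.5, 0.0], [0.4, 0.5], [-0.1, -2.1], [-1.8, -2.4], [1.2, 1.9], [1.3, -2.2], [-1.5, -2.7], [-1.0, -1.5], [-0.3, -1.9], [0.9, 1.5]]
[ 0.6053  0.0556 -0.1132] 0.51
[[-0.8, -0.7], [-0.9, 0.4], [0.1, 1.0], [0.7, -0.7], [-0.1, -0.8], [0.3, 0.3], [-0.4, 0.0], [-0.8, 0.6], [0.2, -1.1], [0.7, -0.3], [-0.1, 0.1], [0.9, 0.5]]
[ 0.6081  0.0608 -0.1191] 1.12
[[-0.3, -0.3], [-1.6, -0.6], [1.3, 3.8], [1.4, 0.0], [-1.3, -1.5], [-0.9, -0.3], [0.1, -0.5], [1.2, 2.8]]
```

```bash
cat >> fit.py <<'E'
V=[.6055,.056,-.114]
def knob(q,ky,kx=0):
    al=np.radians(35); ax=np.array([0,np.sin(al),np.cos(al)]); v=np.array([0,np.cos(al),-np.sin(al)]); x=np.array([1,0,0])
    a=.6-q; d=np.cos(a)*v-np.sin(a)*x; u=np.cos(a)*x+np.sin(a)*v
    g=np.array([kx,ky,.083])
    bar=[g+i*.021*d+j*.007*u+k*ax for i in(-1,1) for j in(-1,1) for k in(-.026,.011)]
    th=np.linspace(0,6.28,24); disc=[g+.022*(np.cos(t)*x+np.sin(t)*v)+k*ax for t in th for k in(-.026,-.036)]
    return bar,disc
if __name__=='__main__':
    best=[]
    Ms=[]
    for k,(r0,r1,c0,c1) in ((im,(265,310,300,350)),(tp,(205,235,268,292))):
        g=k['pixels'].max(2).astype(int); m=np.zeros(g.shape,np.uint8); m[r0:r1,c0:c1]=(g[r0:r1,c0:c1]<60); Ms.append(m); print(m.sum(), np.argwhere(m).mean(0)[::-1])
    for ky in np.arange(.108,.131,.002):
      for kx in (-.004,0,.004):
       for q in np.arange(-.1,1.25,.1):
        s=[]
        for k,m in zip((im,tp),Ms):
            w=np.zeros_like(m)
            for part in knob(q,ky,kx): cv2.fillConvexPoly(w,cv2.convexHull(np.array([proj(k,W(V,p))*16 for p in part],np.int32)),1,shift=4)
            if k is tp: # beam hides part
                h=np.array([proj(tp,W(V,np.array(p)/1e3))*16 for p in((85,55,150),(85,85,150),(-85,85,150),(-85,55,150))],np.int32); cv2.fillConvexPoly(w,h,0,shift=4)
            s.append((w&m).sum()/(w|m).sum())
        best.append((sum(s),round(q,1),round(ky,3),kx,s[0].round(2),s[1].round(2)))
    for b in sorted(best)[::-1][:10]: print(b)
    for cam in (4,5):
        print(cam)
        for b in sorted(best,key=lambda b:-b[cam])[:5]: print(b)
E
python3 fit.py | tail -24
```

```text
281 [325.13523132 285.93238434]
270 [283.31111111 219.5962963 ]
(np.float64(1.5828129377423115), np.float64(0.3), np.float64(0.116), 0, np.float64(0.71), np.float64(0.87))
(np.float64(1.578958300877603), np.float64(0.2), np.float64(0.118), 0, np.float64(0.72), np.float64(0.86))
(np.float64(1.5782972660076586), np.float64(0.2), np.float64(0.116), 0, np.float64(0.71), np.float64(0.87))
(np.float64(1.567579696033191), np.float64(0.1), np.float64(0.118), 0, np.float64(0.71), np.float64(0.86))
(np.float64(1.557792564137742), np.float64(0.3), np.float64(0.118), 0, np.float64(0.71), np.float64(0.84))
(np.float64(1.5534826521534355), np.float64(0.1), np.float64(0.116), 0, np.float64(0.71), np.float64(0.85))
(np.float64(1.5510212950890918), np.float64(0.4), np.float64(0.118), 0, np.float64(0.72), np.float64(0.83))
(np.float64(1.5490735767991408), np.float64(0.3), np.float64(0.12), 0, np.float64(0.72), np.float64(0.83))
(np.float64(1.5465921546484207), np.float64(0.2), np.float64(0.12), 0, np.float64(0.72), np.float64(0.83))
(np.float64(1.544969169647833), np.float64(0.4), np.float64(0.116), 0
[... 416 characters left out ...]
loat64(0.12), 0, np.float64(0.73), np.float64(0.73))
(np.float64(1.4542231912144703), np.float64(0.6), np.float64(0.122), 0, np.float64(0.73), np.float64(0.73))
5
(np.float64(1.5782972660076586), np.float64(0.2), np.float64(0.116), 0, np.float64(0.71), np.float64(0.87))
(np.float64(1.5828129377423115), np.float64(0.3), np.float64(0.116), 0, np.float64(0.71), np.float64(0.87))
(np.float64(1.567579696033191), np.float64(0.1), np.float64(0.118), 0, np.float64(0.71), np.float64(0.86))
(np.float64(1.578958300877603), np.float64(0.2), np.float64(0.118), 0, np.float64(0.72), np.float64(0.86))
(np.float64(1.5534826521534355), np.float64(0.1), np.float64(0.116), 0, np.float64(0.71), np.float64(0.85))
```

```bash
cat > kn.py <<'E'
from h import *
V=np.array([.6055,.056,-.114]); off=.057
RK=R.from_euler('z',V[2]).as_matrix()
al=np.radians(35); AX=RK@[0,np.sin(al),np.cos(al)]; X=RK@[1,0,0]; VV=RK@[0,np.cos(al),-np.sin(al)]
def G(ky=.117): return RK@[0,ky,0]+[V[0],V[1],.083]
def pose(q,back,ky=.117):
    a=.6-q; return G(ky)+AX*(back-off), tool(-AX,np.cos(a)*X+np.sin(a)*VV)
E
python3 - <<'E'
from kn import *
p,M=pose(.15,.09); print(p); s=plan(p,M,14)
E
```

```text
[0.62096225 0.19104572 0.11003202]
14 x [-0.051, -0.027, 0.054, 0.012, -0.008, 0.025] | mm 19.8 deg 5.2 | last [-0.005, -0.0, -0.0, 0.006, -0.001, -0.004]
```

Call:
jog_arm --increments '[[[-0.051, -0.027, 0.054, 0.012, -0.008, 0.025, 100], [-0.051, -0.027, 0.054, 0.012, -0.008, 0.025, 100], [-0.051, -0.027, 0.054, 0.012, -0.008, 0.025, 100], [-0.051, -0.027, 0.054, 0.012, -0.008, 0.025, 100], [-0.051, -0.027, 0.054, 0.012, -0.008, 0.025, 100], [-0.051, -0.027, 0.054, 0.012, -0.008, 0.025, 100], [-0.051, -0.027, 0.054, 0.012, -0.008, 0.025, 100], [-0.051, -0.027, 0.054, 0.012, -0.008, 0.025, 100], [-0.051, -0.027, 0.054, 0.012, -0.008, 0.025, 100], [-0.051, -0.027, 0.054, 0.012, -0.008, 0.025, 100], [-0.051, -0.027, 0.054, 0.012, -0.008, 0.025, 100], [-0.051, -0.027, 0.054, 0.012, -0.008, 0.025, 100], [-0.051, -0.027, 0.054, 0.012, -0.008, 0.025, 100], [-0.051, -0.027, 0.054, 0.012, -0.008, 0.025, 100], [-0.005, 0, 0, 0.006, -0.001, -0.004, 100], [0, 0, 0, 0, 0, 0, 100]]]'

```text
clock: 13.05
tcp_pos: [0.621, 0.191, 0.1086]
orientation: [0.145, 0.552, 0.777, -0.265]
wrist_force: [0.1, 0.2, -0.1]
finger_gap: 0.052
grip_force: 0.0
```

Run:
```python
from kn import *
S=env.get_state(); print(S['clock'],S['tcp_pos'],S['joint_pos'],S['finger_gap']); M=rot(S['orientation']).as_matrix(); print(M[:,2],-AX,M[:,1])
im=shot('scene','sc2.png'); tp=shot('top')
print(len(spotter.find_in('knob_grip','scene')),[ (q['uv'],q['conf']) for q in spotter.landmark_of('knob_grip','scene')])
out=[]
for k,c in ((im,(265,215)),(tp,(220,150))):
    I=k['pixels'][c[1]:c[1]+130,c[0]:c[0]+130,::-1]; I=cv2.resize(I,None,fx=3,fy=3,interpolation=cv2.INTER_CUBIC)
    I=cv2.convertScaleAbs(I,alpha=1.5,beta=25)
    for sgn in (-1,1):
        for z,col in ((-.038,(0,0,255)),(0,(255,0,0))):
            p=S['tcp_pos']+M[:,2]*z+sgn*(S['finger_gap']/2)*M[:,1]; u=(proj(k,p)-c)*3; cv2.circle(I,tuple(int(x) for x in u),4,col,1)
    u=(proj(k,G())-c)*3; cv2.circle(I,tuple(int(x) for x in u),4,(0,255,0),1); out.append(I)
cv2.imwrite('pics/kn1.png',np.hstack(out))
```

```text
13.05 [0.62104394 0.19098198 0.10862869] [ 0.43107622  0.83861879  0.551595    1.635866   -0.51285346  1.7603372 ] 0.052004685519100396
[-0.06798174 -0.5713398  -0.81789321] [-0.06524618 -0.56985337 -0.81915204] [ 0.93507128  0.24936196 -0.25191331]
1 [([329.2, 285.5], 0.54)]
```

View pics/kn1.png

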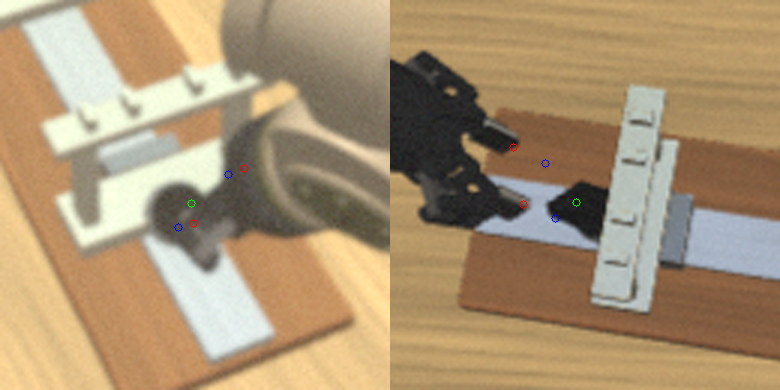

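In the top view (right half) the red marks, 38 mm behind the reported TCP, sit on the real finger ends at (513,147) and (523,204). That confirms the offset lies along the tool axis. The approach line points straight at the knob mark (576,202), so I'll advance and grip.

Call:
jog_arm --increments '[[[0, 0, 0.06, 0, 0, 0, 100], [0, 0, 0.06, 0, 0, 0, 100], [0, 0, 0.06, 0, 0, 0, 100], [0, 0, 0.06, 0, 0, 0, 100], [0, 0, 0.06, 0, 0, 0, 100], [0, 0, 0.05, 0, 0, 0, 100], [0, 0, 0, 0, 0, 0, 100], [0, 0, 0, 0, 0, 0, 255], [0, 0, 0, 0, 0, 0, 255], [0, 0, 0, 0, 0, 0, 255], [0, 0, 0, 0, 0, 0, 255], [0, 0, 0, 0, 0, 0, 255]]]' --force 50

```text
clock: 14.45
tcp_pos: [0.6186, 0.1432, 0.0391]
orientation: [0.148, 0.553, 0.777, -0.261]
wrist_force: [7.7, 1.4, -1.8]
finger_gap: 0.0131
grip_force: 52.3
```

Call:
jog_arm --increments '[[[0, 0, 0, 0, 0, 0.028, 255], [0, 0, 0, 0, 0, 0.028, 255], [0, 0, 0, 0, 0, 0.028, 255], [0, 0, 0, 0, 0, 0.028, 255], [0, 0, 0, 0, 0, 0.028, 255], [0, 0, 0, 0, 0, 0.028, 255], [0, 0, 0, 0, 0, 0, 255]]]' --force 80

```text
clock: 15.15
tcp_pos: [0.6176, 0.1433, 0.0392]
orientation: [0.21, 0.737, 0.606, -0.214]
wrist_force: [4.4, 2.8, 0.1]
finger_gap: 0.0128
grip_force: 81.2
```

```bash
cat > st.py <<'E'
from kn import *
S=env.get_state(); M=rot(S['orientation']).as_matrix(); a=.6-np.arctan2(M[:,1]@VV,M[:,1]@X)
print('tool as knob angle',a.round(3),'axis err',np.degrees(np.arccos(-M[:,2]@AX)).round(2),S['ft_torque'].round(2),'about axis',(S['ft_torque']@AX).round(2),S['wrist_force'].round(1),S['joint_pos'].round(3))
E
python3 st.py
```

```text
tool as knob angle 0.683 axis err 0.25 [ 0.85 -0.63  0.27] about axis -0.09 [4.4 2.8 0.1] [ 0.373  0.801  0.311  1.393 -0.533  2.225]
```

Call:
jog_arm --increments '[[[0, 0, 0, 0, 0, 0.028, 255], [0, 0, 0, 0, 0, 0.028, 255], [0, 0, 0, 0, 0, 0.028, 255], [0, 0, 0, 0, 0, 0.028, 255], [0, 0, 0, 0, 0, 0.028, 255], [0, 0, 0, 0, 0, 0.02, 255], [0, 0, 0, 0, 0, 0, 255], [0, 0, 0, 0, 0, 0, 255]]]' --force 80

```text
clock: 15.95
tcp_pos: [0.6166, 0.1437, 0.039]
orientation: [0.256, 0.864, 0.405, -0.156]
wrist_force: [2.9, 4.7, 1.1]
finger_gap: 0.0127
grip_force: 81.5
```

```bash
python3 st.py
```

```text
tool as knob angle 1.181 axis err 0.19 [ 1.33 -0.17  0.03] about axis 0.02 [2.9 4.7 1.1] [ 0.374  0.801  0.31   1.393 -0.531  2.725]
```

Call:
jog_arm --increments '[[[0, 0, 0, 0, 0, 0.012, 255], [0, 0, 0, 0, 0, 0.012, 255], [0, 0, 0, 0, 0, 0, 255]]]'

```text
clock: 16.25
tcp_pos: [0.6166, 0.1438, 0.039]
orientation: [0.262, 0.878, 0.373, -0.147]
wrist_force: [4.2, 5.2, 0.8]
finger_gap: 0.0128
grip_force: 83.5
```

```bash
python3 st.py
```

```text
tool as knob angle 1.254 axis err 0.19 [1.42 0.15 1.36] about axis 1.3 [4.2 5.2 0.8] [ 0.374  0.801  0.31   1.393 -0.532  2.798]
```

Torque jumps to 1.3 N m at a tool angle of about 1.25, so the knob is against its end stop. I'll release, back off and go for the bars.

Call:
jog_arm --increments '[[[0, 0, 0, 0, 0, -0.01, 255], [0, 0, 0, 0, 0, 0, 90], [0, 0, 0, 0, 0, 0, 90], [0, 0, 0, 0, 0, 0, 90], [0, 0, -0.04, 0, 0, 0, 90], [0, 0, -0.08, 0, 0, 0, 90], [0, 0, -0.1, 0, 0, 0, 90], [0, 0, -0.12, 0, 0, 0, 90], [0, 0, -0.12, 0, 0, 0, 90], [0, 0, -0.12, 0, 0, 0, 90]]]' --force 40

```text
clock: 17.25
tcp_pos: [0.6245, 0.2252, 0.1587]
orientation: [0.26, 0.872, 0.385, -0.152]
wrist_force: [1.7, 0.2, 0.5]
finger_gap: 0.0549
grip_force: 0.0
```

Run:
```python
from kn import *
S=env.get_state(); print(S['tcp_pos'],S['finger_gap'],S['joint_pos'])
b=.028-np.pi/2
s=plan([.55,.12,.26],down(b),11)
s=plan([.512,-.265,.12],down(b),12,s)
```

```text
[0.62446713 0.2252289  0.15868823] 0.05489171791401427 [ 0.47017601  0.89189792  0.77582038  1.82429571 -0.49977076  2.875728  ]
11 x [-0.049, 0.032, -0.019, 0.016, 0.009, 0.023] | mm 15.4 deg 5.3 | last [-0.002, -0.005, -0.004, -0.002, 0.004, -0.007]
12 x [-0.016, 0.128, 0.047, -0.0, -0.0, -0.0] | mm 34.3 deg 0.0 | last [-0.003, -0.001, -0.004, -0.0, -0.0, -0.0]
```

Run:
```python
from kn import *
b=.028-np.pi/2
s=plan([.55,.12,.26],down(-.75),9)
s=plan([.512,-.265,.12],down(b),12,s)
```

```text
9 x [-0.068, 0.015, -0.026, 0.013, 0.017, 0.0] | mm 18.6 deg 3.9 | last [0.002, -0.002, 0.004, -0.003, 0.005, 0.002]
12 x [-0.07, 0.112, 0.047, 0.0, -0.0, 0.021] | mm 35.0 deg 3.8 | last [0.004, 0.003, -0.004, 0.0, -0.0, 0.0]
```

Call:
jog_arm --increments '[[[-0.068, 0.015, -0.026, 0.013, 0.017, 0, 0], [-0.068, 0.015, -0.026, 0.013, 0.017, 0, 0], [-0.068, 0.015, -0.026, 0.013, 0.017, 0, 0], [-0.068, 0.015, -0.026, 0.013, 0.017, 0, 0], [-0.068, 0.015, -0.026, 0.013, 0.017, 0, 0], [-0.068, 0.015, -0.026, 0.013, 0.017, 0, 0], [-0.068, 0.015, -0.026, 0.013, 0.017, 0, 0], [-0.068, 0.015, -0.026, 0.013, 0.017, 0, 0], [-0.068, 0.015, -0.026, 0.013, 0.017, 0, 0], [0.002, -0.002, 0.004, -0.003, 0.005, 0.002, 0], [0, 0, 0, 0, 0, 0, 0]]]'

```text
clock: 18.35
tcp_pos: [0.5499, 0.1186, 0.2594]
orientation: [0.001, 0.917, 0.398, 0.001]
wrist_force: [-1.1, -0.4, 0.1]
finger_gap: 0.0854
grip_force: 0.0
```

Call:
jog_arm --increments '[[[-0.07, 0.112, 0.047, 0, 0, 0.021, 0], [-0.07, 0.112, 0.047, 0, 0, 0.021, 0], [-0.07, 0.112, 0.047, 0, 0, 0.021, 0], [-0.07, 0.112, 0.047, 0, 0, 0.021, 0], [-0.07, 0.112, 0.047, 0, 0, 0.021, 0], [-0.07, 0.112, 0.047, 0, 0, 0.021, 0], [-0.07, 0.112, 0.047, 0, 0, 0.021, 0], [-0.07, 0.112, 0.047, 0, 0, 0.021, 0], [-0.07, 0.112, 0.047, 0, 0, 0.021, 0], [-0.07, 0.112, 0.047, 0, 0, 0.021, 0], [-0.07, 0.112, 0.047, 0, 0, 0.021, 0], [-0.07, 0.112, 0.047, 0, 0, 0.021, 0], [0.004, 0.003, -0.004, 0, 0, 0, 0], [0, 0, 0, 0, 0, 0, 0], [0, 0, 0, 0, 0, 0, 0]]]'

```text
clock: 19.85
tcp_pos: [0.5132, -0.2645, 0.1184]
orientation: [0.0, 1.0, 0.015, 0.0]
wrist_force: [-0.2, -0.7, -0.4]
finger_gap: 0.0856
grip_force: 0.0
```

Run:
```python
from kn import *
S=env.get_state(); print(S['clock'],S['tcp_pos'],S['joint_pos'][5])
b=.028-np.pi/2
im=shot('scene')
for t in ('bar1_mid','bar2_mid'): print([(q['uv'],round(q['conf'],2),at_z(im,q['uv'],.007).round(4)) for q in spotter.landmark_of(t,'scene')])
for t in ('bar1_mid','bar2_mid'):
  for q in spotter.cut_out(t,'scene')[:2]:
    m=q['region'].astype(np.uint8); c=cv2.minAreaRect(np.argwhere(m)[:,::-1].astype(np.float32)); bb=cv2.boxPoints(c)
    e=sorted([(np.linalg.norm(bb[i]-bb[(i+1)%4]),i) for i in range(4)])[:2]
    E=[at_z(im,(bb[i]+bb[(i+1)%4])/2,.007) for _,i in e]; d=E[0]-E[1]; print(t,np.round((E[0]+E[1])/2,4),np.linalg.norm(d),np.arctan2(d[1],d[0]))
tp=shot('top')
for t in ('carriage_top','knob_grip'): print(t,[(q['uv'],round(q['conf'],2)) for q in spotter.landmark_of(t,'top')])
out=[]
for k,c in ((im,(225,120)),(tp,(400,200))):
    I=k['pixels'][c[1]:c[1]+130,c[0]:c[0]+130,::-1]; I=cv2.resize(I,None,fx=3,fy=3,interpolation=cv2.INTER_CUBIC)
    I=cv2.convertScaleAbs(I,alpha=1.4,beta=20)
    for p,col in (([.512,-.265,.014],(0,0,255)),([.662,-.261,.014],(0,0,255)),([.362,-.269,.014],(0,0,255))):
        u=(proj(k,p)-c)*3; cv2.circle(I,tuple(int(x) for x in u),4,col,1)
    out.append(I)
cv2.imwrite('pics/b1.png',np.hstack(out))
s=plan([.512,-.265,-.034],down(b),8)
```

```text
19.85 [ 0.51321933 -0.26450369  0.11838268] 2.495853376888981
[([275.3, 176.5], 0.72, array([ 0.5125, -0.2686,  0.007 ])), ([263.8, 151.4], 0.34, array([ 0.4878, -0.3844,  0.007 ]))]
[([262.7, 150.6], 0.56, array([ 0.4888, -0.3894,  0.007 ]))]
bar1_mid [ 0.5109 -0.2675  0.007 ] 0.30622593263962716 0.03176054568955528
bar2_mid [ 0.4875 -0.3904  0.007 ] 0.3002875189367945 2.9842946967513932
carriage_top [([299.7, 215.9], 0.67)]
knob_grip [([282.0, 216.5], 0.55)]
8 x [-0.0, -0.0, 0.076, 0.0, -0.0, 0.0] | mm 19.0 deg 0.0 | last [-0.003, -0.001, 0.002, 0.0, -0.0, 0.0]
```

View pics/b1.png

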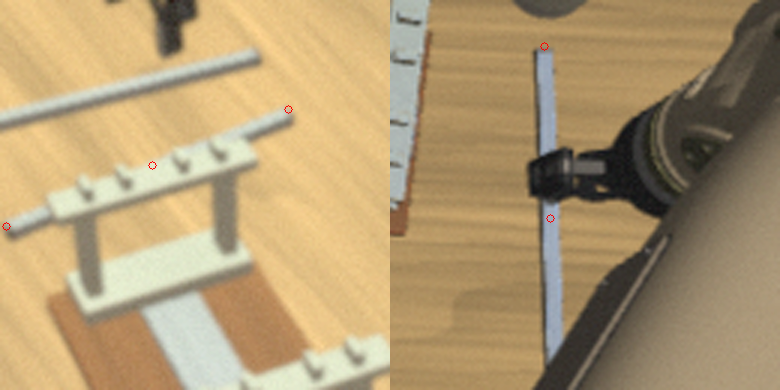

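The marks at bar 1's centre and ends fall on the bar in both views, and the gripper hangs above its middle. I'll descend and grip.

Call:
jog_arm --increments '[[[-0.004, 0, 0.1, 0, 0, 0, 0], [-0.004, 0, 0.12, 0, 0, 0, 0], [0, 0, 0.12, 0, 0, 0, 0], [0, 0, 0.1, 0, 0, 0, 0], [0, 0, 0.08, 0, 0, 0, 0], [0, 0, 0.06, 0, 0, 0, 0], [0, 0, 0.03, 0, 0, 0, 0], [0, 0, 0, 0, 0, 0, 0], [0, 0, 0, 0, 0, 0, 255], [0, 0, 0, 0, 0, 0, 255], [0, 0, 0, 0, 0, 0, 255], [0, 0, 0, 0, 0, 0, 255], [0, 0, 0, 0, 0, 0, 255], [0, 0, 0, 0, 0, 0, 255], [0, 0, 0, 0, 0, 0, 255], [0, 0, 0, 0, 0, 0, 255]]]' --force 50

```text
clock: 21.85
tcp_pos: [0.5108, -0.2659, -0.0335]
orientation: [0.0, 1.0, 0.014, 0.001]
wrist_force: [-1.4, 1.1, 5.5]
finger_gap: 0.0126
grip_force: 51.0
```

```bash
cat >> kn.py <<'E'
def Wp(x,y,z): return RK@[x,y,0]+[V[0],V[1],z]
E
python3 - <<'E'
from kn import *
S=env.get_state(); M=rot(S['orientation']).as_matrix(); p=S['tcp_pos']
s=(p+[0,0,.235],M)
print(Wp(.04,-.05,.157),Wp(-.04,-.05,.157))
s=plan(Wp(.04,-.05,.20),down(V[2]),16,s)
s=plan(Wp(.04,-.05,.15),down(V[2]),2,s)
E
```

```text
[0.6395527  0.00177442 0.157     ] [0.56007198 0.01087468 0.157     ]
16 x [0.073, -0.034, 0.0, 0.0, -0.0, -0.028] | mm 20.1 deg 5.0 | last [0.002, 0.003, 0.006, 0.0, 0.0, -0.007]
2 x [0.0, -0.0, 0.1, 0.0, 0.0, 0.0] | mm 25.0 deg 0.0 | last [0.0, -0.0, -0.0, 0.0, 0.0, 0.0]
```

Call:
jog_arm --increments '[[[0, 0, -0.03, 0, 0, 0, 255], [0, 0, -0.08, 0, 0, 0, 255], [0, 0, -0.13, 0, 0, 0, 255], [0, 0, -0.15, 0, 0, 0, 255], [0, 0, -0.15, 0, 0, 0, 255], [0, 0, -0.15, 0, 0, 0, 255], [0, 0, -0.13, 0, 0, 0, 255], [0, 0, -0.08, 0, 0, 0, 255], [0, 0, -0.04, 0, 0, 0, 255], [0, 0, 0, 0, 0, 0, 255]]]'

```text
clock: 22.85
tcp_pos: [0.5108, -0.266, 0.202]
orientation: [0.001, 1.0, 0.014, 0.001]
wrist_force: [-0.4, 0.4, -1.3]
finger_gap: 0.0125
grip_force: 50.2
```

Call:
jog_arm --increments '[[[0.073, -0.034, 0, 0, 0, -0.028, 255], [0.073, -0.034, 0, 0, 0, -0.028, 255], [0.073, -0.034, 0, 0, 0, -0.028, 255], [0.073, -0.034, 0, 0, 0, -0.028, 255], [0.073, -0.034, 0, 0, 0, -0.028, 255], [0.073, -0.034, 0, 0, 0, -0.028, 255], [0.073, -0.034, 0, 0, 0, -0.028, 255], [0.073, -0.034, 0, 0, 0, -0.028, 255], [0.073, -0.034, 0, 0, 0, -0.028, 255], [0.073, -0.034, 0, 0, 0, -0.028, 255], [0.073, -0.034, 0, 0, 0, -0.028, 255], [0.073, -0.034, 0, 0, 0, -0.028, 255], [0.073, -0.034, 0, 0, 0, -0.028, 255], [0.073, -0.034, 0, 0, 0, -0.028, 255], [0.073, -0.034, 0, 0, 0, -0.028, 255], [0.073, -0.034, 0, 0, 0, -0.028, 255], [0.002, 0.003, 0.1, 0, 0, -0.007, 255], [0, 0, 0.1, 0, 0, 0, 255], [0, 0, 0, 0, 0, 0, 255], [0, 0, 0, 0, 0, 0, 255]]]'

```text
clock: 24.85
tcp_pos: [0.6378, 0.0021, 0.1493]
orientation: [-0.001, 0.746, 0.666, -0.001]
wrist_force: [0.8, -0.3, -0.3]
finger_gap: 0.0121
grip_force: 50.2
```

Run:
```python
from kn import *
S=env.get_state(); print(S['clock'],S['tcp_pos'],S['joint_pos'][5])
im=shot('scene'); tp=shot('top')
out=[]
for k,c in ((im,(245,150)),(tp,(265,170))):
    I=k['pixels'][c[1]:c[1]+130,c[0]:c[0]+160,::-1]; I=cv2.resize(I,None,fx=2.5,fy=2.5,interpolation=cv2.INTER_CUBIC)
    I=cv2.convertScaleAbs(I,alpha=1.4,beta=20)
    h=S['tcp_pos'][2]+.0405
    for x in (.033,.047):
        a=[(proj(k,Wp(x,y,h+.007))-c)*2.5 for y in(-.2,.1)]; cv2.line(I,*[tuple(int(v) for v in u) for u in a],(0,0,255),1)
    for x in (.028,.052):
        for y in (-.17,.07):
            u=(proj(k,Wp(x,y,.15))-c)*2.5; cv2.circle(I,tuple(int(v) for v in u),3,(0,255,0),1)
    out.append(I)
cv2.imwrite('pics/p1.png',np.hstack(out))
s=plan(Wp(.04,-.05,.117),down(V[2]),4)
```

```text
24.85 [0.63776648 0.00209509 0.14925089] 1.5613152947535636
4 x [0.0, 0.0, 0.034, 0.0, 0.0, 0.0] | mm 8.5 deg 0.0 | last [0.0, 0.0, 0.002, 0.0, 0.0, 0.0]
```

View pics/p1.png

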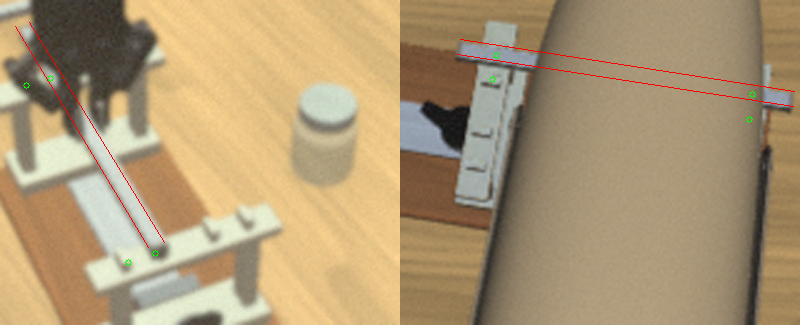

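The bar hangs between the red prediction lines in both views. The notch marks agree with the visible lugs to within about 2 mm. I'll lower it.

Call:
jog_arm --increments '[[[0, 0, 0.03, 0, 0, 0, 255], [0, 0, 0.03, 0, 0, 0, 255], [0, 0, 0.03, 0, 0, 0, 255], [0, 0, 0.026, 0, 0, 0, 255], [0, 0, 0.008, 0, 0, 0, 255], [0, 0, 0, 0, 0, 0, 255]]]'

```text
clock: 25.55
tcp_pos: [0.6387, 0.002, 0.1192]
orientation: [-0.0, 0.746, 0.666, -0.0]
wrist_force: [0.2, 0.1, -0.8]
finger_gap: 0.0126
grip_force: 50.2
```

Call:
jog_arm --increments '[[[0, 0, 0.006, 0, 0, 0, 255], [0, 0, 0.005, 0, 0, 0, 255], [0, 0, 0, 0, 0, 0, 255]]]'

```text
clock: 25.85
tcp_pos: [0.6391, 0.002, 0.1171]
orientation: [0.0, 0.746, 0.666, 0.0]
wrist_force: [-0.3, -0.3, 0.1]
finger_gap: 0.0122
grip_force: 50.2
```

Call:
jog_arm --increments '[[[0, 0, 0.005, 0, 0, 0, 255], [0, 0, 0.004, 0, 0, 0, 255], [0, 0, 0, 0, 0, 0, 255]]]'

```text
clock: 26.15
tcp_pos: [0.6394, 0.0019, 0.1165]
orientation: [0.001, 0.746, 0.666, 0.001]
wrist_force: [-2.1, 1.1, 6.3]
finger_gap: 0.0127
grip_force: 51.1
```

Contact comes exactly at the predicted height. I'll release, rise, and check bar 1 numerically.

Call:
jog_arm --increments '[[[0, 0, -0.002, 0, 0, 0, 130], [0, 0, 0, 0, 0, 0, 130], [0, 0, 0, 0, 0, 0, 130], [0, 0, 0, 0, 0, 0, 130], [0, 0, 0, 0, 0, 0, 130], [0, 0, -0.05, 0, 0, 0, 130], [0, 0, -0.1, 0, 0, 0, 130], [0, 0, -0.13, 0, 0, 0, 0], [0, 0, -0.13, 0, 0, 0, 0]]]'

```text
clock: 27.05
tcp_pos: [0.6388, 0.002, 0.2196]
orientation: [0.0, 0.746, 0.666, 0.0]
wrist_force: [-0.1, 0.3, 0.5]
finger_gap: 0.0694
grip_force: 0.0
```

Run:
```python
from kn import *
b=-.155-np.pi/2
s=plan([.487,-.388,.12],down(b),18)
```

```text
18 x [-0.091, 0.051, 0.022, 0.0, -0.0, 0.029] | mm 26.7 deg 5.2 | last [0.009, 0.001, 0.003, 0.0, -0.0, -0.009]
```

The constant-twist path would bow toward the bottle, so I'll split it into two legs.

Run:
```python
from kn import *
b=-.155-np.pi/2
s=plan([.52,-.12,.21],down(-.5),6)
s=plan([.487,-.388,.12],down(b),11,s)
```

```text
6 x [-0.101, -0.054, 0.006, 0.0, 0.0, 0.021] | mm 28.7 deg 3.8 | last [0.002, -0.002, 0.002, 0.0, 0.0, -0.003]
11 x [-0.063, 0.083, 0.033, 0.0, -0.0, 0.035] | mm 27.3 deg 6.3 | last [0.006, 0.002, -0.002, 0.0, -0.0, 0.005]
```

Call:
jog_arm --increments '[[[-0.101, -0.054, 0.006, 0, 0, 0.021, 0], [-0.101, -0.054, 0.006, 0, 0, 0.021, 0], [-0.101, -0.054, 0.006, 0, 0, 0.021, 0], [-0.101, -0.054, 0.006, 0, 0, 0.021, 0], [-0.101, -0.054, 0.006, 0, 0, 0.021, 0], [-0.101, -0.054, 0.006, 0, 0, 0.021, 0], [-0.063, 0.083, 0.033, 0, 0, 0.035, 0], [-0.063, 0.083, 0.033, 0, 0, 0.035, 0], [-0.063, 0.083, 0.033, 0, 0, 0.035, 0], [-0.063, 0.083, 0.033, 0, 0, 0.035, 0], [-0.063, 0.083, 0.033, 0, 0, 0.035, 0], [-0.063, 0.083, 0.033, 0, 0, 0.035, 0], [-0.063, 0.083, 0.033, 0, 0, 0.035, 0], [-0.063, 0.083, 0.033, 0, 0, 0.035, 0], [-0.063, 0.083, 0.033, 0, 0, 0.035, 0], [-0.063, 0.083, 0.033, 0, 0, 0.035, 0], [-0.063, 0.083, 0.033, 0, 0, 0.035, 0], [0.006, 0.002, -0.002, 0, 0, 0.003, 0], [0, 0, 0, 0, 0, 0, 0], [0, 0, 0, 0, 0, 0, 0]]]'

```text
clock: 29.05
tcp_pos: [0.4858, -0.3883, 0.1196]
orientation: [0.0, 0.997, -0.077, 0.001]
wrist_force: [-0.0, -0.2, 0.5]
finger_gap: 0.0852
grip_force: 0.0
```

```bash
cat > chk.py <<'E'
from kn import *
import sys
for cam in ('scene','top'):
    im=shot(cam)
    for t in ('bar1_mid','bar2_mid'):
        z=float(sys.argv[1 if t[3]=='1' else 2])
        for q in spotter.landmark_of(t,cam)[:2]:
            p=at_z(im,q['uv'],z); print(cam,t,round(q['conf'],2),p.round(4),'rack',(RK.T@(p-[V[0],V[1],0])).round(4))
        for q in spotter.cut_out(t,cam)[:2]:
            m=q['region'].astype(np.uint8); c=cv2.minAreaRect(np.argwhere(m)[:,::-1].astype(np.float32)); bb=cv2.boxPoints(c)
            e=sorted([(np.linalg.norm(bb[i]-bb[(i+1)%4]),i) for i in range(4)])[:2]
            E=[at_z(im,(bb[i]+bb[(i+1)%4])/2,z) for _,i in e]; d=E[0]-E[1]; d*=np.sign(d[0]+d[1]+1e-9); p=(E[0]+E[1])/2
            print('   cut',round(q['conf'],2),p.round(4),'len',np.linalg.norm(d).round(3),'ang',np.arctan2(d[1],d[0]).round(3),'rack',(RK.T@(p-[V[0],V[1],0])).round(4))
S=env.get_state(); print(S['clock'],S['tcp_pos'],S['joint_pos'][5])
E
python3 chk.py .157 .007
```

```text
scene bar1_mid 0.95 [0.6322 0.0011 0.157 ] rack [ 0.0328 -0.0515  0.157 ]
scene bar1_mid 0.27 [0.6622 0.2222 0.157 ] rack [0.0375 0.1716 0.157 ]
   cut 0.92 [ 6.397e-01 -3.000e-04  1.570e-01] len 0.316 ang 1.46 rack [ 0.0404 -0.052   0.157 ]
   cut 0.73 [0.6395 0.1812 0.157 ] len 0.175 ang -0.136 rack [0.0195 0.1283 0.157 ]
scene bar2_mid 0.76 [ 0.4863 -0.3884  0.007 ] rack [-0.0679 -0.4551  0.007 ]
top bar1_mid 0.78 [ 0.632 -0.001  0.157] rack [ 0.0328 -0.0536  0.157 ]
   cut 0.83 [0.6371 0.0049 0.157 ] len 0.303 ang 1.452 rack [ 0.0372 -0.0472  0.157 ]
top bar2_mid 0.77 [ 0.4819 -0.3872  0.007 ] rack [-0.0724 -0.4543  0.007 ]
   cut 0.61 [ 0.4875 -0.3869  0.007 ] len 0.303 ang -0.153 rack [-0.0669 -0.4534  0.007 ]
29.55 [ 0.48516189 -0.38826652  0.11865618] 2.49380864865727
```

Bar 1 sits at rack (39, -50) mm, parallel to the track. The gripper is over bar 2's middle, so I'll descend and grip.

Call:
jog_arm --increments '[[[0.002, 0, 0.1, 0, 0, 0, 0], [0, 0, 0.12, 0, 0, 0, 0], [0, 0, 0.12, 0, 0, 0, 0], [0, 0, 0.1, 0, 0, 0, 0], [0, 0, 0.08, 0, 0, 0, 0], [0, 0, 0.06, 0, 0, 0, 0], [0, 0, 0.03, 0, 0, 0, 0], [0, 0, 0, 0, 0, 0, 0], [0, 0, 0, 0, 0, 0, 255], [0, 0, 0, 0, 0, 0, 255], [0, 0, 0, 0, 0, 0, 255], [0, 0, 0, 0, 0, 0, 255], [0, 0, 0, 0, 0, 0, 255], [0, 0, 0, 0, 0, 0, 255], [0, 0, 0, 0, 0, 0, 255], [0, 0, 0, 0, 0, 0, 255]]]' --force 50

```text
clock: 31.15
tcp_pos: [0.486, -0.3889, -0.0332]
orientation: [0.0, 0.997, -0.078, 0.001]
wrist_force: [-0.9, 0.2, 6.1]
finger_gap: 0.0123
grip_force: 51.3
```

Run:
```python
from kn import *
S=env.get_state(); M=rot(S['orientation']).as_matrix(); p=S['tcp_pos']; print(p,S['finger_gap'],S['grip_force'])
s=(p+[0,0,.245],M)
s=plan(Wp(-.04,-.05,.21),down(V[2]),16,s)
s=plan(Wp(-.04,-.05,.15),down(V[2]),2,s)
```

```text
[ 0.4859868  -0.38886377 -0.03320371] 0.012272836269025566 51.29652142524719
16 x [0.08, -0.081, 0.0, 0.0, -0.0, -0.032] | mm 28.5 deg 5.8 | last [-0.006, 0.002, 0.006, 0.0, 0.0, -0.002]
2 x [0.0, -0.0, 0.12, 0.0, 0.0, 0.0] | mm 30.0 deg 0.0 | last [0.0, -0.0, -0.0, 0.0, 0.0, 0.0]
```

Call:
jog_arm --increments '[[[0, 0, -0.03, 0, 0, 0, 255], [0, 0, -0.08, 0, 0, 0, 255], [0, 0, -0.13, 0, 0, 0, 255], [0, 0, -0.16, 0, 0, 0, 255], [0, 0, -0.16, 0, 0, 0, 255], [0, 0, -0.16, 0, 0, 0, 255], [0, 0, -0.14, 0, 0, 0, 255], [0, 0, -0.08, 0, 0, 0, 255], [0, 0, -0.04, 0, 0, 0, 255], [0, 0, 0, 0, 0, 0, 255]]]'

```text
clock: 32.15
tcp_pos: [0.4859, -0.389, 0.2123]
orientation: [0.001, 0.997, -0.078, 0.001]
wrist_force: [-0.3, -0.1, -1.5]
finger_gap: 0.0122
grip_force: 50.5
```

Call:
jog_arm --increments '[[[0.08, -0.081, 0, 0, 0, -0.032, 255], [0.08, -0.081, 0, 0, 0, -0.032, 255], [0.08, -0.081, 0, 0, 0, -0.032, 255], [0.08, -0.081, 0, 0, 0, -0.032, 255], [0.08, -0.081, 0, 0, 0, -0.032, 255], [0.08, -0.081, 0, 0, 0, -0.032, 255], [0.08, -0.081, 0, 0, 0, -0.032, 255], [0.08, -0.081, 0, 0, 0, -0.032, 255], [0.08, -0.081, 0, 0, 0, -0.032, 255], [0.08, -0.081, 0, 0, 0, -0.032, 255], [0.08, -0.081, 0, 0, 0, -0.032, 255], [0.08, -0.081, 0, 0, 0, -0.032, 255], [0.08, -0.081, 0, 0, 0, -0.032, 255], [0.08, -0.081, 0, 0, 0, -0.032, 255], [0.08, -0.081, 0, 0, 0, -0.032, 255], [0.08, -0.081, 0, 0, 0, -0.032, 255], [-0.006, 0.002, 0, 0, 0, -0.002, 255], [0, 0, 0, 0, 0, 0, 255], [0, 0, 0, 0, 0, 0, 255]]]'

```text
clock: 34.05
tcp_pos: [0.5596, 0.0107, 0.2099]
orientation: [-0.0, 0.746, 0.666, -0.0]
wrist_force: [0.2, -0.0, -0.9]
finger_gap: 0.0122
grip_force: 50.5
```

```bash
python3 - <<'E'
from kn import *
S=env.get_state(); print(S['clock'],S['tcp_pos'],S['finger_gap'],S['grip_force'])
s=plan(Wp(-.04,-.05,.15),down(V[2]),3)
E
python3 chk.py .157 .25
```

```text
34.05 [0.55956688 0.01071048 0.20992157] 0.012161644417208895 50.543110370635986
3 x [0.0, 0.001, 0.08, -0.0, 0.0, -0.0] | mm 20.0 deg 0.0 | last [0.001, -0.001, -0.0, -0.0, 0.0, -0.0]
scene bar1_mid 0.92 [0.6341 0.0036 0.157 ] rack [ 0.0343 -0.0488  0.157 ]
   cut 0.89 [0.6401 0.001  0.157 ] len 0.315 ang 1.457 rack [ 0.0407 -0.0507  0.157 ]
scene bar2_mid 0.61 [0.5567 0.0112 0.25  ] rack [-0.0434 -0.0501  0.25  ]
   cut 0.89 [0.5588 0.0095 0.25  ] len 0.314 ang 1.452 rack [-0.0411 -0.0516  0.25  ]
   cut 0.62 [0.6371 0.0049 0.157 ] len 0.298 ang 1.444 rack [ 0.0372 -0.0472  0.157 ]
   cut 0.78 [0.5591 0.0125 0.25  ] len 0.302 ang 1.464 rack [-0.0412 -0.0485  0.25  ]
34.55 [0.55973703 0.01102138 0.21105175] 1.5603920571825476
```

Bar 2 hangs at rack (-41, -50) mm with the right angle. I'll lower it.

Call:
jog_arm --increments '[[[0, 0.001, 0.08, 0, 0, 0, 255], [0, 0.001, 0.1, 0, 0, 0, 255], [0, 0, 0.07, 0, 0, 0, 255], [0, 0, 0.05, 0, 0, 0, 255], [0, 0, 0.03, 0, 0, 0, 255], [0, 0, 0.024, 0, 0, 0, 255], [0, 0, 0.01, 0, 0, 0, 255], [0, 0, 0, 0, 0, 0, 255], [0, 0, 0, 0, 0, 0, 255]]]'

```text
clock: 35.45
tcp_pos: [0.5606, 0.0111, 0.1207]
orientation: [0.001, 0.746, 0.666, 0.0]
wrist_force: [0.8, -0.2, -0.5]
finger_gap: 0.0124
grip_force: 50.6
```

Call:
jog_arm --increments '[[[0, 0, 0.005, 0, 0, 0, 255], [0, 0, 0.005, 0, 0, 0, 255], [0, 0, 0, 0, 0, 0, 255]]]'

```text
clock: 35.75
tcp_pos: [0.5602, 0.0112, 0.1175]
orientation: [0.0, 0.746, 0.666, 0.0]
wrist_force: [-0.2, 0.2, -1.2]
finger_gap: 0.012
grip_force: 50.6
```

Call:
jog_arm --increments '[[[0, 0, 0.005, 0, 0, 0, 255], [0, 0, 0.003, 0, 0, 0, 255], [0, 0, 0, 0, 0, 0, 255]]]'

```text
clock: 36.05
tcp_pos: [0.5604, 0.0111, 0.1168]
orientation: [0.001, 0.746, 0.666, 0.0]
wrist_force: [-2.9, 0.5, 7.4]
finger_gap: 0.0118
grip_force: 51.4
```

Contact is at the right height. I'll release with a limited opening and rise clear.

Call:
jog_arm --increments '[[[0, 0, -0.002, 0, 0, 0, 130], [0, 0, 0, 0, 0, 0, 130], [0, 0, 0, 0, 0, 0, 130], [0, 0, 0, 0, 0, 0, 130], [0, 0, 0, 0, 0, 0, 130], [0, 0, -0.05, 0, 0, 0, 130], [0, 0, -0.1, 0, 0, 0, 130], [0, 0, -0.13, 0, 0, 0, 130], [0, 0, -0.13, 0, 0, 0, 130], [-0.1, -0.05, -0.1, 0, 0, 0, 130], [-0.12, -0.05, 0, 0, 0, 0, 130], [-0.12, -0.05, 0, 0, 0, 0, 130], [-0.12, -0.05, 0, 0, 0, 0, 130], [-0.12, -0.05, 0, 0, 0, 0, 130], [-0.12, -0.05, 0, 0, 0, 0, 130], [-0.12, -0.05, 0, 0, 0, 0, 130], [-0.12, 0, 0, 0, 0, 0, 130], [0, 0, 0, 0, 0, 0, 130], [0, 0, 0, 0, 0, 0, 130]]]'

```text
clock: 37.95
tcp_pos: [0.4467, -0.2129, 0.2442]
orientation: [0.0, 0.746, 0.666, 0.0]
wrist_force: [0.1, 0.4, -0.2]
finger_gap: 0.0423
grip_force: 0.0
```

```bash
python3 chk.py .157 .157
python3 - <<'E'
from kn import *
for cam in('scene','top'):
    im=shot(cam)
    for t,z in(('carriage_top',.15),('stand_top',.15),('detergent',0),('jar',0),('books',0)):
        print(cam,t,[(round(q['conf'],2),at_z(im,q['uv'],z).round(3)) for q in spotter.landmark_of(t,cam)[:1]])
print(Wp(0,.07,.15),Wp(0,-.17,.15))
E
```

```text
scene bar1_mid 0.61 [0.6357 0.0074 0.157 ] rack [ 0.0355 -0.0449  0.157 ]
   cut 0.98 [ 6.388e-01 -2.000e-04  1.570e-01] len 0.313 ang 1.461 rack [ 0.0395 -0.052   0.157 ]
   cut 0.49 [0.5601 0.0087 0.157 ] len 0.309 ang 1.456 rack [-0.0397 -0.0521  0.157 ]
scene bar2_mid 0.85 [0.5638 0.0083 0.157 ] rack [-0.036  -0.0521  0.157 ]
   cut 0.87 [0.5607 0.0104 0.157 ] len 0.315 ang 1.464 rack [-0.0394 -0.0504  0.157 ]
top bar1_mid 0.83 [ 0.636  -0.0007  0.157 ] rack [ 0.0367 -0.0528  0.157 ]
   cut 0.93 [0.6378 0.0059 0.157 ] len 0.3 ang 1.457 rack [ 0.0378 -0.0461  0.157 ]
   cut 0.79 [0.5588 0.0134 0.157 ] len 0.302 ang 1.459 rack [-0.0416 -0.0476  0.157 ]
38.45 [ 0.446873   -0.21205638  0.24356263] 1.0771568650330798
scene carriage_top [(0.95, array([0.618, 0.124, 0.15 ]))]
scene stand_top [(0.96, array([ 0.584, -0.117,  0.15 ]))]
scene detergent [(0.94, array([ 0.73 , -0.273,  0.   ]))]
scene jar [(0.6, array([ 0.367, -0.017,  0.   ]))]
scene books [(0.85, array([0.603, 0.524, 0.   ]))]
top carriage_top []
top stand_top []
top detergent [(0.69, array([ 0.746, -0.261,  0.   ]))]
top jar [(0.69, array([ 0.362, -0.005,  0.   ]))]
top books [(0.85, array([0.605, 0.535, 0.   ]))]
[0.61346273 0.12554563 0.15      ] [ 0.58616195 -0.11289654  0.15      ]
```

Both bars rest at rack x ≈ ±39 mm and y ≈ -50 mm, parallel to the track. The stand is home, and the bottle, jar and books have not moved beyond measuring error. The robot is clear, so I'm handing in.

```bash
python3 -c "
from workcell import ticket; print(ticket.hand_in())"
```

```text
the job is handed in; nothing more can be done
None
```

The job is handed in (no verdict was returned): stand home, clamp knob turned to its end stop, both bars measured in the front and rear notches, bystanders unmoved within measuring error; the fingertips sat 38 mm behind the reported TCP, so I corrected every move for that.

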